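# Fit the pressure plate on the flask press

### The job

The closed metal flask stands on the base of the flask press, between its two upright guide rods. Take the drilled steel pressure plate from the worktop by its upright lug, lower it square over both rods (either way round) until it lies flat on top of the flask, and let go. Lower it gently all the way, do not drop it or ram it down, and leave the flask and the other things where they stand.

Things in the scene. Friction and masses are not known exactly. Their poses are not given: they have to be found in the camera images.
- flask_press: Flask press, fixed: grey base 176 x 90 x 18 mm with two upright steel rods, at x = +65 and -65 mm of its own frame. Rods 12 mm thick, ending in a cone (12 mm long, 4 mm wide at the end) 152 mm above the worktop; collar 22 mm wide, 5 mm high at each foot. Origin under the centre of the base, at worktop level; x along the line of the rods, z up.
- rod_tip_a (a point): Top end of the rod at the press's +x, 152 mm above the worktop; does not move.
- rod_tip_b (a point): Top end of the rod at the press's -x, 152 mm above the worktop; does not move.
- flask: Closed two-part aluminium flask, a rounded block 88 x 70 x 56 mm, about 0.8 kg, standing loose in the middle of the press base between the rods, its 88 mm along their line. Origin at the centre of its underside, z up; its top is 74 mm above the worktop.
- plate_lug (a point): Grasp point on the lug of the loose steel pressure plate, 52 mm above its underside; 0.4 to 0.65 kg. Plate 170 x 60 mm; web 12 mm thick, at each end a drilled guide block 26 mm high. The flat upright lug in the middle is 40 mm long (plate's x), 14 mm thick (plate's y), top 70 mm above the underside. x along the plate's length, z up. It starts lying flat on the worktop, lug up.
- plate_hole_a (a point): Centre of the lower mouth of the hole at the plate's +x end, 65 mm from the plate's middle. The hole is 16 mm wide and goes straight through the guide block, 40 x 60 x 26 mm.
- plate_hole_b (a point): Centre of the lower mouth of the hole at the plate's -x end, 65 mm from the plate's middle; 16 mm wide, straight through a like block. Gripped off its middle the plate can hang a little tilted; the heights of the two holes show it.
- cast_mid (a point): Bystander: white plaster dental cast 60 x 73 x 28 mm, loose on the worktop to the right of the plate, in front of the tall fixed model trimmer (about x 0.43 to 0.8 m, y -0.4 to -0.1 m: pass in front of it or above it); half-way up its middle.
- jar_mid (a point): Bystander: round white jar with a blue lid, 58 mm wide and 70 mm high, loose on the worktop; half-way up its middle.

How it is judged:
By the outcome, as a careful person would: the job done as asked, in the order asked, and still so for the second after the job is handed in, with the robot touching nothing.
It also fails if it takes over 54 s, if anything falls off the work surface, if the arm or the gripper's body presses on something with over 40 N, if the wrist force passes 120 N, or if a joint passes its speed limit or range.

### The arm

A 7-joint arm with a two-finger parallel gripper is mounted at the origin on a cart in front of the work surface, level with it; the furniture and walls round the work are solid. World frame = base frame: x ahead of the robot, y to its left, z up, the work surface at z = 0. Lengths are in m, angles in rad, forces in N, time in s.
With the tool pointing down it reaches from about 0.425 to 0.825 m from the base axis. Payload 3.6 kg.
Tool frame: the origin (TCP) lies between the finger pads; the fingertips stand 19 mm ahead of it and the grasp point (between the pads) is the TCP (ctrl.tip_extent is the distance from the TCP to the fingertips, in m); z points along the fingers, y is the line along which they close (so a half turn about z gives the same grasp; the last joint's range is limited). The gripper opens to 93 mm and grips with 3 to 60 N. Pads are 15 mm wide; open, the fingers measure 128 mm over their backs; the gripper's body (75 mm by 188 mm) begins 65 mm behind the grasp point.
Start: joints at [1.187, 0.615, -0.013, 1.423, 0.008, 1.103, -0.04], TCP at [0.228, -0.609, 0.238] pointing down, gripper open.
Joint ranges: [-3.12, 3.12], [-0.3, 2.06], [-1.34, 1.32], [0.26, 2.42], [-1.36, 4.5], [0.01, 1.98], [-2.84, 2.84]. Speed limits (rad/s): [2.79, 2.79, 3.14, 3.14, 3.14, 3.14, 3.14].

### API

Orientations are given as a 3x3 rotation matrix whose columns are the frame's x, y, z axes.
In Python, from bench import ctrl, cams gives the robot as it stands.
- The arm moves only by the tool arm_command, never from a script. Its argument "motion" is a list of rows, each an object of numbers: "dx", "dy", "dz": the shift along the world's x, y, z in m; "twist": the turn about the world's z in rad; "hand": the opening in per cent of the stroke, from 0 (shut) to 100 (fully open). In form: [{"dx": .., "dy": .., "dz": .., "twist": .., "hand": ..}, ...]. A call has 1 to 12 rows; each row shifts and turns the commanded pose from where the row before left it; what a row does not reach is not made up. A row lasts 1/8 s, in which the tool goes at most 62.5 mm and 10.7 degrees, less where a joint would pass 70% of its speed; a pose out of reach is approached as far as the arm can. A call is refused whole if a number of a shift passes 0.0625 or a number of a turn 0.188, either way. A call with a gripper value outside its range is refused whole. The fingers move at their own pace and stop on an object; "squeeze" is the grip in N (left out, the last holds). Time passes only in rows, so rows that do not move let the fingers close. It gives the time, the measured TCP pose, the force, the opening and the grip force at its end, in the units of the state.
- ctrl.observe(): the state, without advancing time (a new reading comes with each control period).
- cams.read_camera(name): name is "scene" or "top" or "wrist"; returns (picture, depth): 384x512x3 uint8, blue, green, red; 384x512 float32, m along the optical axis (not along the pixel's ray), 0 where there is no reading.
- cams.calibration(name): a dict with "vfov" (degrees; the focal length in pixels is half the picture's height over the tangent of half this angle, whatever the lens; pixels are square), "cx", "cy" (the principal point, pixels), "dist" ([k1, k2, p1, p2, k3] as OpenCV has them; the pictures are not rectified), "rvec" (rotation vector, rad) and "tvec" (3), from world to camera coordinates, as OpenCV has them. Camera axes: x right, y down, z forward; pixel columns grow to the right and rows downward; lengths in m; the calibration is good to about 2 mm. A picture is of the moment at which its call begins: read the wrist's pose just before it. calibration takes no time and is no camera call; for the wrist camera it gives the pose at the moment of the call.
- ctrl.hand_in(): hands the job in; it is judged then, once.
Trained networks look in the newest picture that a camera, given by its name, has taken for a name from the list of things; names that differ only in an ending like _2 or _b are one class to them, and where a whole thing is asked for, a point or a joint stands for the part that bears it (a point fixed in the world has none). Each returns a list of dicts, best first, with "conf" (0 to 1); they miss things now and then, are a little off and sometimes report something else, mostly with a low value. They report only what shows in the picture. A call takes as long as a camera call.
- cams.look_for(thing, camera): "location" ([x, y, z] in m, in the coordinates of the camera as it stood for that picture, good to about 4 mm: the middle of the surface that is visible of it).
The state is a dict: "t": time; "joint_positions": joint angles; "joint_vel": joint speeds; "joint_efforts": joint torques, N m; "tool_pos": TCP position; "orientation": TCP orientation; "wrist_force": force on the tool from outside, world axes, zero at the start; "wrist_torque": the same for the moment, N m; "opening": finger opening in m; "gripper_force": force on a finger pad.
Only numpy, scipy, OpenCV 4.12 (cv2) and the standard library are available. Lean on these libraries where they do the work, as an engineer would, in place of code of your own. Each camera call takes 0.05 s, during which the arm holds its last target. There are 200 camera calls.

## Working session

There is one attempt and no reset: what is moved stays moved. The work goes in short steps, Python scripts to look and compute and a tool call to move; the robot and the scene stay as the last step left them, time stands still between calls to the robot, and variables do not carry over. Pictures are saved under pics/ and viewed, at most 10 in all, crops included, and the job is handed in when it is done.

Besides the shell and the picture viewer there is one more tool, called after "Call:" as name(argument=value, ...), one argument or row to a line, values as JSON. arm_command: Moves the arm, as the interface text tells. Its arguments: {"type":"object","properties":{"motion":{"type":"array","items":{"type":"object","properties":{"dx":{"type":"number"},"dy":{"type":"number"},"dz":{"type":"number"},"twist":{"type":"number"},"hand":{"type":"number"}}}},"squeeze":{"type":"number"}},"required":["motion"]}

```bash
mkdir -p pics; ls
cat > h.py <<'E'
import numpy as np,cv2
from bench import ctrl,cams
def K(c,shape=(384,512)):
    f=shape[0]/2/np.tan(np.radians(c['vfov'])/2)
    return np.array([[f,0,c['cx']],[0,f,c['cy']],[0,0,1.]])
def toW(c,p):
    R=cv2.Rodrigues(np.array(c['rvec'],float))[0]
    return (np.asarray(p,float)-np.ravel(c['tvec']))@R
def px2w(c,px,z):   # pixels -> world on plane z
    u=cv2.undistortPoints(np.array(px,float).reshape(-1,1,2),K(c),np.array(c['dist'],float)).reshape(-1,2)
    o=toW(c,[0,0,0]); d=toW(c,np.c_[u,np.ones(len(u))])-o
    return o+d*((z-o[2])/d[:,2])[:,None]
def w2px(c,P):
    return cv2.projectPoints(np.array(P,float).reshape(-1,1,3),np.array(c['rvec'],float),np.array(c['tvec'],float),K(c),np.array(c['dist'],float))[0].reshape(-1,2)
def find(cam,names):
    for n in names:
        c=cams.calibration(cam)
        print(cam,n,[(np.round(toW(c,d['location']),4).tolist(),round(d['conf'],2)) for d in cams.look_for(n,cam)[:4]])
def shot(cam,name):
    c=cams.calibration(cam); im,d=cams.read_camera(cam); cv2.imwrite('pics/'+name,im); return c,im,d
E
python3 - <<'E'
from h import *
np.set_printoptions(suppress=True,precision=4)
for cam in ['top','scene']:
    shot(cam,cam+'1.png')
    find(cam,['rod_tip_a','flask','plate_lug','plate_hole_a','cast_mid','jar_mid'])
s=ctrl.observe();print(s['t'],s['tool_pos'],s['orientation'],s['opening'])
im=np.hstack([cv2.imread('pics/top1.png'),cv2.imread('pics/scene1.png')])
E
```

```text
pics
top rod_tip_a [([0.5062, 0.2474, 0.017], 0.85)]
top flask [([0.5359, 0.2557, 0.0748], 0.94)]
top plate_lug [([0.453, 0.0493, 0.0263], 0.91)]
top plate_hole_a [([0.4531, 0.0451, 0.0278], 0.72)]
top cast_mid [([0.5021, 0.248, 0.0173], 0.71), ([0.381, -0.1825, 0.0132], 0.67)]
top jar_mid [([0.5888, -0.0316, 0.071], 0.84)]
scene rod_tip_a [([0.4773, 0.2738, 0.0169], 0.73), ([0.4482, 0.0629, 0.0238], 0.27)]
scene flask [([0.5241, 0.2655, 0.0743], 0.92), ([0.446, 0.0622, 0.0226], 0.19)]
scene plate_lug [([0.4474, 0.062, 0.0258], 0.78), ([0.4778, 0.2766, 0.0222], 0.69)]
scene plate_hole_a [([0.445, 0.0632, 0.03], 0.84), ([0.3766, -0.1718, 0.0161], 0.49)]
scene cast_mid [([0.3787, -0.1732, 0.0158], 0.82)]
scene jar_mid [([0.5841, -0.0125, 0.0552], 0.57)]
0.7 [ 0.2276 -0.6088  0.2377] [[ 0.9367  0.3502  0.    ]
 [ 0.3502 -0.9367  0.    ]
 [ 0.     -0.     -1.    ]] 0.09297250479836548
```

View pics/top1.png

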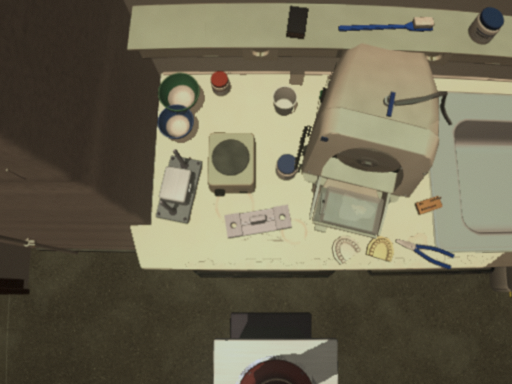

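View pics/scene1.png

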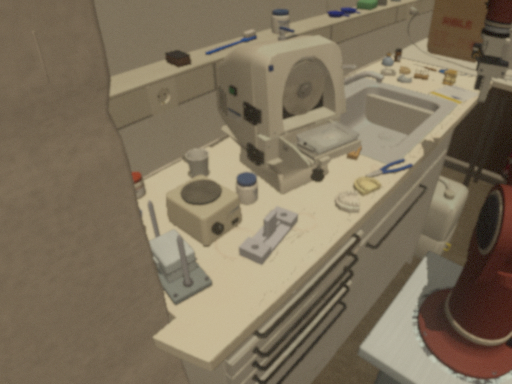

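The plate lies at about (258,221) in the top view with its length nearly horizontal. The press is at about (180,187), with rods near (178,155) and (187,213). A hotplate sits at (232,160), the jar at (287,165) and the cast at (345,250). Next I measure outlines and heights from the top depth.

Run:
```python
from h import *
np.set_printoptions(suppress=True,precision=4)
c,im,d=shot('top','t2.png')
v,u=np.mgrid[:384,:512]
n=cv2.undistortPoints(np.c_[u.ravel(),v.ravel()].astype(float).reshape(-1,1,2),K(c),np.array(c['dist'],float)).reshape(-1,2)
W=toW(c,np.c_[n,np.ones(len(n))]*d.reshape(-1,1)).reshape(384,512,3)
X,Y,Z=W[...,0],W[...,1],W[...,2]
# trimmer heights
for x0 in np.arange(.3,.75,.05):
    print('%.2f'%x0,[ '%.2f'%Z[(X>x0)&(X<x0+.05)&(Y>y0)&(Y<y0+.05)].max(initial=0) for y0 in np.arange(-.5,.4,.05)])
m=(u>215)&(u<300)&(v>195)&(v<245)&(Z>.006)&(Z<.1)
P=W[m]; r=cv2.minAreaRect(P[:,:2].astype(np.float32)); print('plate',r, m.sum())
m2=m&(Z>.045);print('lug',W[m2].mean(0),m2.sum(),W[m2][:,2].max(), cv2.minAreaRect(W[m2][:,:2].astype(np.float32)))
m=(u>150)&(u<207)&(v>148)&(v<226)&(Z>.008)&(Z<.03)
print('base',cv2.minAreaRect(W[m][:,:2].astype(np.float32)),m.sum())
m=(u>150)&(u<207)&(v>140)&(v<226)&(Z>.06)&(Z<.085)
print('flask',cv2.minAreaRect(W[m][:,:2].astype(np.float32)),W[m].mean(0))
m=(u>150)&(u<207)&(v>140)&(v<226)&(Z>.09)
print('rods',np.c_[u[m],v[m],W[m]])
cr=lambda a,b,x,y:cv2.resize(im[b:y,a:x],None,fx=5,fy=5,interpolation=2)
cv2.imwrite('pics/crop.png',cr(145,140,300,245))
```

```text
0.30 ['0.02', '0.02', '0.00', '0.01', '0.02', '0.00', '0.03', '0.00', '0.01', '0.01', '0.01', '0.01', '0.01', '0.01', '0.01', '0.01', '0.00', '0.00']
0.35 ['0.01', '0.02', '0.02', '0.03', '0.03', '0.19', '0.03', '0.01', '0.00', '0.00', '0.01', '0.01', '0.00', '0.00', '0.00', '0.01', '0.00', '0.00']
0.40 ['0.01', '0.01', '0.01', '0.01', '0.17', '0.19', '0.19', '0.19', '0.19', '0.03', '0.07', '0.07', '0.03', '0.01', '0.01', '0.00', '0.00', '0.62']
0.45 ['0.02', '0.04', '0.05', '0.26', '0.28', '0.20', '0.19', '0.19', '0.19', '0.03', '0.07', '0.07', '0.03', '0.01', '0.07', '0.15', '0.69', '0.66']
0.50 ['0.02', '0.05', '0.02', '0.36', '0.38', '0.38', '0.37', '0.35', '0.29', '0.01', '0.00', '0.10', '0.10', '0.10', '0.08', '0.08', '0.71', '0.43']
0.55 ['0.01', '0.01', '0.00', '0.37', '0.38', '0.40', '0.41', '0.38', '0.37', '0.26', '0.01', '0.11', '0.11', '0.11', '0.08', '0.08', '0.73', '0.42']
0.60 ['0.01', '0.01', '0.00', '0.37', '0.38', '0.41', '0.40', '0.38', '0.37', '0.25', '0.01', '0.11', '0.11', '0.11', '0.15', '0.15', '0.73', '0.00']
0.65 ['0.01', '0.00', '0.33', '0.37', '0.37', '0.3
[... 6273 characters left out ...]
  0.4796   0.2674   0.095 ]
 [163.     207.       0.4733   0.2749   0.1149]
 [164.     207.       0.4729   0.272    0.117 ]
 [165.     207.       0.4739   0.2707   0.112 ]
 [166.     207.       0.474    0.2683   0.1116]
 [167.     207.       0.476    0.2683   0.101 ]
 [168.     207.       0.4774   0.2676   0.0936]
 [165.     208.       0.4738   0.2737   0.0991]
 [166.     208.       0.4739   0.2713   0.0985]
 [167.     208.       0.4742   0.2692   0.0971]
 [168.     208.       0.4746   0.2671   0.0951]
 [166.     210.       0.2858   0.0296   1.1122]
 [173.     210.       0.2858   0.0296   1.1122]
 [173.     215.       0.2858   0.0296   1.1122]
 [183.     220.       0.2858   0.0296   1.1122]]
```

View pics/crop.png

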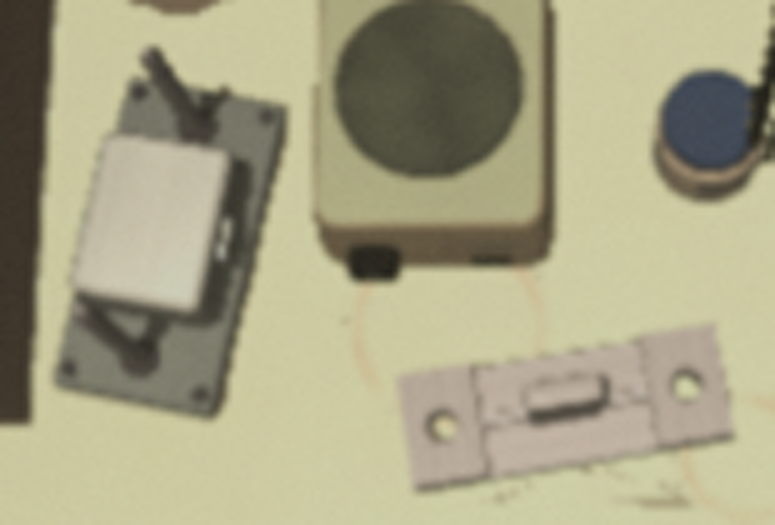

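The crop gives rod tips at top-view pixels (175.4,150.4) and (161,201.6), and plate hole mouths at (233.6,225) and (282.4,216.8). There is a tall dark wall left of the press, so I check its clearance.

Run:
```python
from h import *
np.set_printoptions(suppress=True,precision=4)
c,im,d=shot('top','t3.png')
T=px2w(c,[[175.4,150.4],[161,201.6]],.150);H=px2w(c,[[233.6,225],[282.4,216.8]],.026)
for n,q in(('rods',T),('holes',H)):
    e=q[0]-q[1];print(n,q,'mid',q.mean(0),'len',np.linalg.norm(e),'ang',np.arctan2(e[1],e[0]))
v,u=np.mgrid[:384,:512]
n=cv2.undistortPoints(np.c_[u.ravel(),v.ravel()].astype(float).reshape(-1,1,2),K(c),np.array(c['dist'],float)).reshape(-1,2)
W=toW(c,np.c_[n,np.ones(len(n))]*d.reshape(-1,1)).reshape(384,512,3)
for r in(150,170,190,210): print(r,W[r,135:162:3].round(3).tolist())
m=(W[...,2]>.2)&(W[...,2]<.75)&(W[...,1]>.2)&(W[...,1]<.6)
for x in(.3,.4,.5,.6,.7):
    k=m&(abs(W[...,0]-x)<.05);print(x,np.percentile(W[k][:,1],[1,5,50]) if k.any() else 0,k.sum())
print(cams.calibration('wrist'))
```

```text
rods [[0.6058 0.2435 0.15  ]
 [0.4796 0.2718 0.15  ]] mid [0.5427 0.2576 0.15  ] len 0.1292898927640721 ang -0.2203504357638159
holes [[ 0.4427  0.1085  0.026 ]
 [ 0.4646 -0.0189  0.026 ]] mid [0.4537 0.0448 0.026 ] len 0.12925558503823328 ang 1.740708940693231
150 [[0.605, 0.341, 0.159], [0.614, 0.343, 0.13], [0.621, 0.341, 0.109], [0.629, 0.34, 0.086], [0.637, 0.339, 0.062], [0.646, 0.34, 0.033], [0.658, 0.341, -0.003], [0.658, 0.333, -0.002], [0.657, 0.323, -0.0]]
170 [[0.56, 0.344, 0.138], [0.565, 0.341, 0.121], [0.571, 0.341, 0.099], [0.576, 0.338, 0.081], [0.586, 0.341, 0.045], [0.595, 0.341, 0.014], [0.607, 0.345, -0.028], [0.599, 0.328, 0.001], [0.599, 0.32, -0.001]]
190 [[0.513, 0.343, 0.128], [0.517, 0.341, 0.11], [0.521, 0.339, 0.094], [0.528, 0.34, 0.064], [0.535, 0.341, 0.032], [0.541, 0.341, 0.005], [0.542, 0.334, -0.001], [0.542, 0.325, 0.0], [0.542, 0.317, -0.001]]
210 [[0.465, 0.343, 0.118], [0.468, 0.341, 0.1], [0.471, 0.339, 0.083], [0.478, 0.342, 0.046], [0.483, 0.342, 0.018], [0.493, 0.349, -0.036], [0.487, 0.33, 0.0], [0.484, 0.318, 0.014], [0.484, 0.31, 0.016]]
0.3 0 0
0.4 [0.3531 0.36   0.4409] 370
0.5 [0.339  0.3401 0.3428] 12361
0.6 [0.3388 0.3395 0.3414] 8123
0.7 [0.3385 0.3391 0.3407] 4371
{'vfov': 71.75931274920816, 'cx': 257.75084763304534, 'cy': 191.41490463815407, 'dist': array([0.0167, 0.    , 0.    , 0.    , 0.    ]), 'rvec': array([-2.3855,  1.6568,  0.2322]), 'tvec': array([-0.6497, -0.0312,  0.391 ])}
```

Call:
arm_command(
  motion=[
    {"dx":-0.007,"dy":0.047,"dz":0.02,"twist":-0.047,"hand":80},
    {"dx":-0.007,"dy":0.047,"dz":0.02,"twist":-0.047},
    {"dx":-0.007,"dy":0.047,"dz":0.02,"twist":-0.047},
    {"dx":-0.007,"dy":0.048,"dz":0.02,"twist":-0.047},
    {"dx":0.033,"dy":0.03},
    {"dx":0.033,"dy":0.03},
    {"dx":0.033,"dy":0.03},
    {"dx":0.028,"dy":0.04},
    {"dx":0.028,"dy":0.04},
    {"dx":0.029,"dy":0.04},
  ],
)

```text
schema error: expected keys dx, dy, dz, twist, hand
```

Call:
arm_command(
  motion=[
    {"dx":0.018,"dy":0.05},
    {"dx":0.018,"dy":0.05},
    {"dx":0.019,"dy":0.05},
    {"dx":0.007,"dy":0.052,"dz":-0.02},
    {"dx":0.007,"dy":0.053,"dz":-0.03},
    {"dz":-0.03},
    {},
  ],
)

```text
schema error: expected keys dx, dy, dz, twist, hand
```

Run:
```python
from h import *
np.set_printoptions(suppress=True,precision=4)
s=ctrl.observe();print(s['t'],s['tool_pos'],s['orientation'][:,1],s['joint_positions'],s['wrist_force'],s['opening'])
c,im,d=shot('wrist','w1.png'); print(toW(c,[0,0,0]))
find('wrist',['plate_lug','plate_hole_a'])
H=px2w(c,[[0,0]],0.026)
g=w2px(c,[[.4427,.1085,.026],[.4646,-.0189,.026],[.4537,.0448,.07]]);print(g)
```

```text
0.8 [ 0.2277 -0.6088  0.2377] [ 0.3502 -0.9367  0.    ] [ 1.1865  0.6149 -0.0126  1.4234  0.0081  1.1034 -0.0404] [-0.0614 -0.1805  0.2202] 0.09296955744842501
[ 0.2993 -0.582   0.3843]
wrist plate_lug []
wrist plate_hole_a []
[[-503.6571 -394.688 ]
 [-300.4218 -327.0277]
 [-575.1842 -489.3151]]
```

View pics/w1.png

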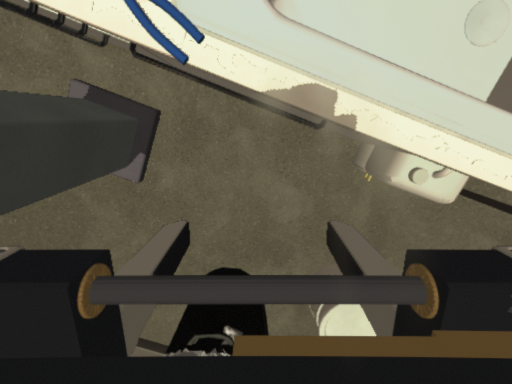

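The moves were refused because every row needs all five keys, so the picture still shows the start view: floor, counter edge and the fingers at about (180,260) and (335,260). I resend with full rows.

Call:
arm_command(
  motion=[
    {"dx":-0.007,"dy":0.047,"dz":0.02,"twist":-0.047,"hand":80},
    {"dx":-0.007,"dy":0.047,"dz":0.02,"twist":-0.047,"hand":80},
    {"dx":-0.007,"dy":0.047,"dz":0.02,"twist":-0.047,"hand":80},
    {"dx":-0.007,"dy":0.048,"dz":0.02,"twist":-0.047,"hand":80},
    {"dx":0.033,"dy":0.03,"dz":0,"twist":0,"hand":80},
    {"dx":0.033,"dy":0.03,"dz":0,"twist":0,"hand":80},
    {"dx":0.033,"dy":0.03,"dz":0,"twist":0,"hand":80},
    {"dx":0.028,"dy":0.04,"dz":0,"twist":0,"hand":80},
    {"dx":0.028,"dy":0.04,"dz":0,"twist":0,"hand":80},
    {"dx":0.029,"dy":0.04,"dz":0,"twist":0,"hand":80},
  ],
)

```text
t: 2.2
tool_pos: [0.3844, -0.2086, 0.318]
orientation: [[0.986, 0.169, 0.001], [0.169, -0.986, -0.001], [0.001, 0.001, -1.0]]
wrist_force: [0.9, -0.2, -0.0]
opening: 0.0746
gripper_force: 0.0
```

Call:
arm_command(
  motion=[
    {"dx":0.018,"dy":0.05,"dz":0,"twist":0,"hand":80},
    {"dx":0.018,"dy":0.05,"dz":0,"twist":0,"hand":80},
    {"dx":0.018,"dy":0.05,"dz":0,"twist":0,"hand":80},
    {"dx":0.008,"dy":0.052,"dz":-0.02,"twist":0,"hand":80},
    {"dx":0.007,"dy":0.052,"dz":-0.03,"twist":0,"hand":80},
    {"dx":0,"dy":0,"dz":-0.03,"twist":0,"hand":80},
    {"dx":0,"dy":0,"dz":0,"twist":0,"hand":80},
  ],
)

```text
t: 3.08
tool_pos: [0.4512, 0.0443, 0.2362]
orientation: [[0.985, 0.17, -0.005], [0.17, -0.985, -0.001], [-0.005, -0.0, -1.0]]
wrist_force: [-0.1, 0.3, 0.5]
opening: 0.0745
gripper_force: 0.0
```

Run:
```python
from h import *
np.set_printoptions(suppress=True,precision=4)
s=ctrl.observe();print(s['t'],s['tool_pos'],s['orientation'][:,1],s['joint_positions'],s['wrist_force'],s['opening'])
c,im,d=shot('wrist','w2.png'); print(toW(c,[0,0,0]))
find('wrist',['plate_lug','plate_hole_a'])
g=w2px(c,[[.4427,.1085,.026],[.4646,-.0189,.026],[.4537,.0448,.07]]);print(g)
```

```text
3.075 [0.4512 0.0443 0.2362] [ 0.1702 -0.9854 -0.0002] [ 0.0946  0.3324 -0.3195  1.9557  0.133   0.8785 -1.6939] [-0.0517  0.2965  0.5466] 0.0745285821017513
[0.5273 0.0573 0.3824]
wrist plate_lug [([0.4625, 0.0495, 0.025], 0.76)]
wrist plate_hole_a [([0.464, 0.0522, 0.0245], 0.87)]
[[210.6127 171.0792]
 [305.1658 171.0618]
 [257.8792 178.5321]]
```

View pics/w2.png

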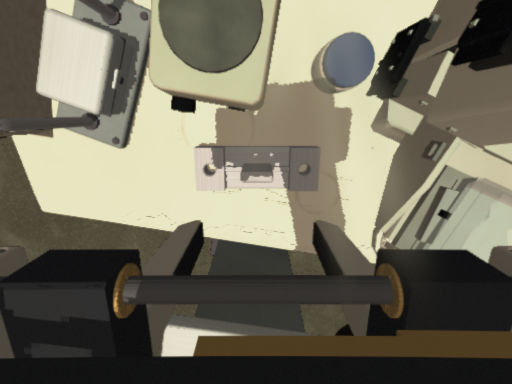

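The plate is square in the picture, with holes at about (210,169) and (304,169) and the lug at (257,172). Both agree with the top-view estimate to within about 2 px. I refine with the wrist depth.

```bash
cat >> h.py <<'E'
def cloud(c,d):
    v,u=np.mgrid[:384,:512]
    n=cv2.undistortPoints(np.c_[u.ravel(),v.ravel()].astype(float).reshape(-1,1,2),K(c),np.array(c['dist'],float)).reshape(-1,2)
    return toW(c,np.c_[n,np.ones(len(n))]*d.reshape(-1,1)).reshape(384,512,3)
E
python3 - <<'E'
from h import *
np.set_printoptions(suppress=True,precision=4)
c,im,d=shot('wrist','w3.png'); W=cloud(c,d)
v,u=np.mgrid[:384,:512]
b=(u>185)&(u<330)&(v>135)&(v<205)
m=b&(W[...,2]>.018)&(W[...,2]<.034)
print('blocks',m.sum(),cv2.minAreaRect(W[m][:,:2].astype(np.float32)),np.median(W[m][:,2]))
m=b&(W[...,2]>.06)
P=W[m];a=1.7407;e=np.array([np.cos(a),np.sin(a)]);f=np.array([-e[1],e[0]])
q=(P[:,:2]-[.4537,.0448]);print('lug',m.sum(),np.percentile(q@e,[2,50,98]),np.percentile(q@f,[2,50,98]),np.median(P[:,2]))
cr=cv2.resize(im[140:200,185:330],None,fx=5,fy=5,interpolation=2);cv2.imwrite('pics/w3c.png',cr)
g=cv2.cvtColor(cr,cv2.COLOR_BGR2GRAY)
print(cv2.HoughCircles(g,cv2.HOUGH_GRADIENT,1,100,param1=80,param2=15,minRadius=20,maxRadius=40))
E
```

```text
blocks 2553 ((0.45499905943870544, 0.0470791757106781), (0.06053838133811951, 0.17028580605983734), 9.814216613769531) 0.025494463044484123
lug 434 [-0.0162 -0.0002  0.0207] [-0.0758 -0.0034  0.0045] 0.06925005420476779
[[[117.5 160.5  30.2]]]
```

View pics/w3c.png

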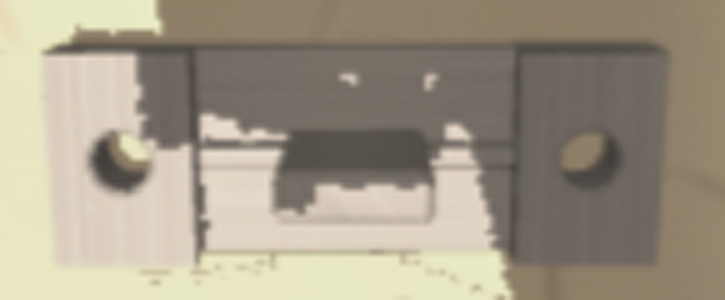

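Call:
arm_command(
  motion=[
    {"dx":0.0025,"dy":0.0027,"dz":-0.05,"twist":0,"hand":80},
    {"dx":0,"dy":0,"dz":-0.05,"twist":0,"hand":80},
    {"dx":0,"dy":0,"dz":-0.04,"twist":0,"hand":80},
    {"dx":0,"dy":0,"dz":-0.03,"twist":0,"hand":80},
    {"dx":0,"dy":0,"dz":-0.012,"twist":0,"hand":80},
    {"dx":0,"dy":0,"dz":0,"twist":0,"hand":80},
  ],
)

```text
t: 4.03
tool_pos: [0.4558, 0.0466, 0.056]
orientation: [[0.986, 0.168, 0.001], [0.168, -0.986, -0.0], [0.001, 0.0, -1.0]]
wrist_force: [-0.3, -0.4, -0.7]
opening: 0.074
gripper_force: 0.0
```

Call:
arm_command(
  motion=[
    {"dx":0,"dy":0,"dz":0,"twist":0,"hand":60},
    {"dx":0,"dy":0,"dz":0,"twist":0,"hand":40},
    {"dx":0,"dy":0,"dz":0,"twist":0,"hand":30},
    {"dx":0,"dy":0,"dz":0,"twist":0,"hand":20},
    {"dx":0,"dy":0,"dz":0,"twist":0,"hand":20},
    {"dx":0,"dy":0,"dz":0,"twist":0,"hand":20},
  ],
  squeeze=45,
)

```text
t: 4.78
tool_pos: [0.4553, 0.0468, 0.056]
orientation: [[0.986, 0.169, 0.001], [0.169, -0.986, -0.0], [0.0, 0.0, -1.0]]
wrist_force: [-0.7, -1.1, 5.8]
opening: 0.0399
gripper_force: 45.0
```

Call:
arm_command(
  motion=[
    {"dx":0,"dy":0,"dz":0.01,"twist":0,"hand":20},
    {"dx":0,"dy":0,"dz":0.03,"twist":0,"hand":20},
    {"dx":0,"dy":0,"dz":0.05,"twist":0,"hand":20},
    {"dx":0,"dy":0,"dz":0.06,"twist":0.1,"hand":20},
    {"dx":0.01,"dy":0,"dz":0.06,"twist":0.17,"hand":20},
    {"dx":0.015,"dy":0.01,"dz":0.02,"twist":0.17,"hand":20},
    {"dx":0.015,"dy":0.02,"dz":0,"twist":0.17,"hand":20},
    {"dx":0.015,"dy":0.02,"dz":0,"twist":0.17,"hand":20},
    {"dx":0.015,"dy":0.02,"dz":0,"twist":0.17,"hand":20},
    {"dx":0.01,"dy":0.02,"dz":0,"twist":0.17,"hand":20},
    {"dx":0.007,"dy":0.02,"dz":0,"twist":0.06,"hand":20},
    {"dx":0,"dy":0,"dz":0,"twist":0,"hand":20},
  ],
)

```text
t: 6.28
tool_pos: [0.5413, 0.159, 0.285]
orientation: [[0.217, 0.976, -0.002], [0.976, -0.217, 0.001], [0.001, -0.002, -1.0]]
wrist_force: [0.6, -0.3, -4.3]
opening: 0.0394
gripper_force: 45.0
```

Run:
```python
from h import *
np.set_printoptions(suppress=True,precision=4)
s=ctrl.observe();print(s['t'],s['tool_pos'],s['orientation'][:,1],s['joint_positions'],s['wrist_force'],s['opening'])
c,im,d=shot('wrist','w4.png'); print('cam',toW(c,[0,0,0]))
find('wrist',['rod_tip_a','plate_hole_a'])
c2,im2,d2=shot('scene','s4.png')
cv2.imwrite('pics/both4.png',np.hstack([cv2.resize(im,(400,300)),cv2.resize(im2,(400,300))]))
p=w2px(c2,[s['tool_pos']])[0].astype(int);print(p)
a=cv2.resize(im2[max(0,p[1]-120):p[1]+80,max(0,p[0]-100):p[0]+100],(400,400));b=np.zeros((400,400,3),np.uint8);b[:300]=cv2.resize(im,(400,300));cv2.imwrite('pics/both4.png',np.hstack([b,a]))
```

```text
6.275 [0.5413 0.159  0.285 ] [ 0.9761 -0.2172 -0.0023] [ 0.0849  0.5022 -0.6454  1.5935  0.3196  1.1553 -0.8505] [ 0.6144 -0.2734 -4.3349] 0.039379482283934904
cam [0.5581 0.2335 0.4318]
wrist rod_tip_a [([0.5594, 0.2589, 0.0193], 0.81)]
wrist plate_hole_a [([0.5426, 0.1644, 0.2585], 0.97), ([0.389, -0.1527, 0.0046], 0.64)]
[195 135]
```

View pics/both4.png

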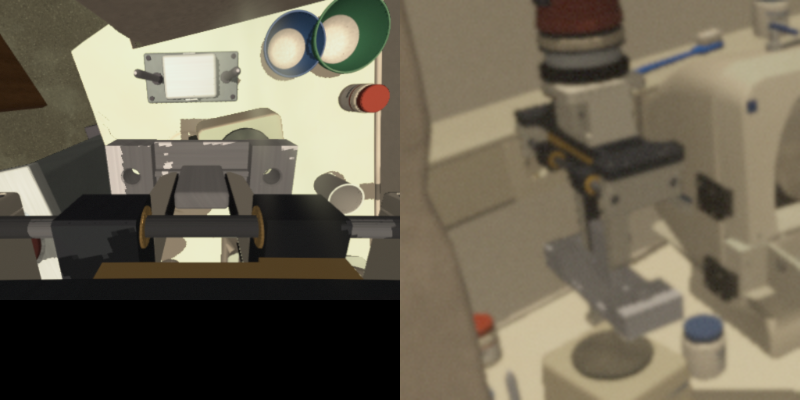

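The wrist view shows the plate held square, with holes at about (169,225) and (347,224) in full-resolution pixels, and both rods beyond it at about (183,94) and (300,96). The scene view shows nothing sticking out of the gripper sideways. I measure rods and held plate from the same wrist cloud.

Run:
```python
from h import *
np.set_printoptions(suppress=True,precision=4)
c,im,d=shot('wrist','w5.png'); W=cloud(c,d); s=ctrl.observe();t=s['tool_pos']
v,u=np.mgrid[:384,:512]
reg=(u>160)&(u<330)&(v>50)&(v<135)
for nm,b in(('b',reg&(u<212)),('a',reg&(u>280))):
    m=b&(W[...,2]>.142)&(W[...,2]<.16); print(nm,'tip',m.sum(),W[m].mean(0),np.mean(u[m]),np.mean(v[m]))
    for z in(.09,.11,.13):
        k=b&(abs(W[...,2]-z)<.008); P=W[k]; print(z,k.sum(),P[:,:2].min(0) if k.any() else 0,P[:,:2].max(0) if k.any() else 0)
bl=(u>130)&(u<390)&(v>180)&(v<260)
m=bl&(W[...,2]>.242)&(W[...,2]<.27)&((u<190)|(u>325))
A=np.c_[W[m][:,:2]-t[:2],np.ones(m.sum())];co=np.linalg.lstsq(A,W[m][:,2],rcond=None)[0]
print('block top plane',co,m.sum()); print(cv2.minAreaRect(W[m][:,:2].astype(np.float32)),t)
cr=np.vstack([cv2.resize(im[60:135,170:330],None,fx=5,fy=5,interpolation=2),cv2.resize(im[175:220,130:390],(800,138))]);cv2.imwrite('pics/w5c.png',cr)
```

```text
b tip 90 [0.4817 0.2724 0.1471] 173.26666666666668 90.06666666666666
0.09 30 [0.4794 0.2672] [0.4862 0.2769]
0.11 38 [0.4798 0.267 ] [0.4862 0.2773]
0.13 52 [0.479 0.267] [0.4862 0.2781]
a tip 87 [0.6063 0.2473 0.1469] 300.18390804597703 86.73563218390805
0.09 16 [0.6013 0.2419] [0.6081 0.2525]
0.11 18 [0.6015 0.2418] [0.6083 0.2506]
0.13 25 [0.6014 0.2418] [0.6081 0.2513]
block top plane [-0.004  -0.0174  0.2542] 6504
((0.5432333946228027, 0.16128847002983093), (0.048183657228946686, 0.17088694870471954), 77.09591674804688) [0.5419 0.1556 0.2856]
```

View pics/w5c.png

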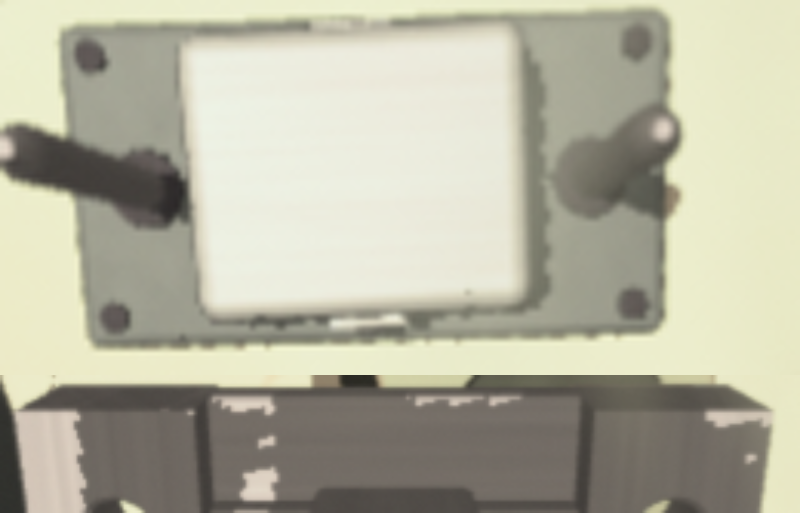

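Run:
```python
from h import *
np.set_printoptions(suppress=True,precision=4)
c,im,d=shot('wrist','w6.png'); W=cloud(c,d); s=ctrl.observe();t=s['tool_pos'];o=s['orientation'][:,1]
T=px2w(c,[[302.6,85.6],[171.6,89.6]],.151);e=T[0]-T[1]
print('rods',T,T.mean(0),np.linalg.norm(e),np.arctan2(e[1],e[0]))
print('tool',t,np.arctan2(o[1],o[0]))
H=[]
for u0 in(347,169):
    w=(W[205:245,u0-22:u0+22,2]<.2535-.004).astype(np.uint8)
    n,l,st,ce=cv2.connectedComponentsWithStats(w)
    for i in range(1,n):
        if st[i,4]>60: print(st[i],ce[i]+[u0-22,205])
    i=1+np.argmax(st[1:,4]); x,y,ww,hh=st[i][:4]; H.append([x+ww/2-.5+u0-22,y+hh/2-.5+205])
P=px2w(c,H,.254);e=P[0]-P[1];print('holes',H,P,P.mean(0),np.linalg.norm(e),np.arctan2(e[1],e[0]))
```

```text
rods [[0.6083 0.2477 0.151 ]
 [0.4813 0.2728 0.151 ]] [0.5448 0.2603 0.151 ] 0.1294377062237419 -0.19486989860340398
tool [0.542  0.1558 0.2857] -0.22286729890040524
[ 11  11  22  18 281] [346.0463 224.3808]
[ 12  11  20  18 276] [168.8913 224.4674]
holes [[np.float64(346.5), np.float64(224.5)], [np.float64(168.5), np.float64(224.5)]] [[0.6046 0.1421 0.254 ]
 [0.4792 0.1707 0.254 ]] [0.5419 0.1564 0.254 ] 0.12859886452250083 -0.22462820083519458
```

Call:
arm_command(
  motion=[
    {"dx":0.0025,"dy":0.03,"dz":0,"twist":0.028,"hand":20},
    {"dx":0,"dy":0.03,"dz":0,"twist":0,"hand":20},
    {"dx":0,"dy":0.025,"dz":0,"twist":0,"hand":20},
    {"dx":0,"dy":0.0185,"dz":-0.02,"twist":0,"hand":20},
    {"dx":0,"dy":0,"dz":-0.025,"twist":0,"hand":20},
    {"dx":0,"dy":0,"dz":-0.01,"twist":0,"hand":20},
    {"dx":0,"dy":0,"dz":0,"twist":0,"hand":20},
    {"dx":0,"dy":0,"dz":0,"twist":0,"hand":20},
  ],
)

```text
t: 7.58
tool_pos: [0.5454, 0.2604, 0.2318]
orientation: [[0.193, 0.981, 0.002], [0.981, -0.193, 0.001], [0.002, 0.002, -1.0]]
wrist_force: [-0.1, -0.3, -4.7]
opening: 0.0399
gripper_force: 45.0
```

```bash
cat > chk.py <<'E'
from h import *
np.set_printoptions(suppress=True,precision=4)
c,im,d=shot('wrist','w7.png'); W=cloud(c,d); s=ctrl.observe();t=s['tool_pos'];o=s['orientation'][:,1]
print('tool',s['t'],t,np.arctan2(o[1],o[0]),s['wrist_force'],s['joint_positions'])
zt=t[2]-.0313
a=np.arctan2(o[1],o[0]);ex=np.array([np.cos(a),np.sin(a),0])
g=w2px(c,[t+.065*ex-[0,0,.0313],t-.065*ex-[0,0,.0313]]);H=[]
for p in g:
    u0,v0=p.round().astype(int); w=(W[v0-20:v0+20,u0-22:u0+22,2]<zt-.004).astype(np.uint8)
    n,l,st,ce=cv2.connectedComponentsWithStats(w); i=min(range(1,n),key=lambda i:np.hypot(*(ce[i]-[22,20])))
    x,y,ww,hh=st[i][:4]; H.append([x+ww/2-.5+u0-22,y+hh/2-.5+v0-20]); print(st[i])
    k=(l==i); Z=W[v0-20:v0+20,u0-22:u0+22][k]; r=Z[(Z[:,2]>.13)&(Z[:,2]<.156)]; print('tip pts in hole',len(r),r.mean(0) if len(r) else '')
P=px2w(c,H,zt);e=P[0]-P[1];print('holes',P,P.mean(0),np.arctan2(e[1],e[0]),'tips px',w2px(c,[[.6083,.2477,.151],[.4813,.2728,.151]]),H)
E
python3 chk.py
python3 - <<'E'
import cv2,numpy as np
from h import shot
w=cv2.imread('pics/w7.png');c,t,_=shot('top','t7.png');c,s,_=shot('scene','s7.png')
r=lambda a:cv2.resize(a,(400,300),interpolation=2)
cv2.imwrite('pics/m7.png',np.vstack([np.hstack([r(w[130:280,130:330]),r(w[130:280,230:430])]),np.hstack([r(t[130:232,120:256]),r(s[190:310,110:270])])]))
E
```

```text
tool 7.625 [0.5454 0.2605 0.2319] -0.19378066083029194 [ 1.054   0.6138 -4.6414] [-0.1148  0.6123 -0.6194  1.5612  0.3861  1.0904 -1.0216]
[ 10  11  21  19 291]
tip pts in hole 0 
[ 13  10  20  19 290]
tip pts in hole 0 
holes [[0.608  0.2486 0.2006]
 [0.4824 0.2736 0.2006]] [0.5452 0.2611 0.2006] -0.19627582408776734 tips px [[328.6869 204.1316]
 [185.2441 204.2569]] [[np.float64(346.0), np.float64(225.0)], [np.float64(168.5), np.float64(225.0)]]
```

View pics/m7.png

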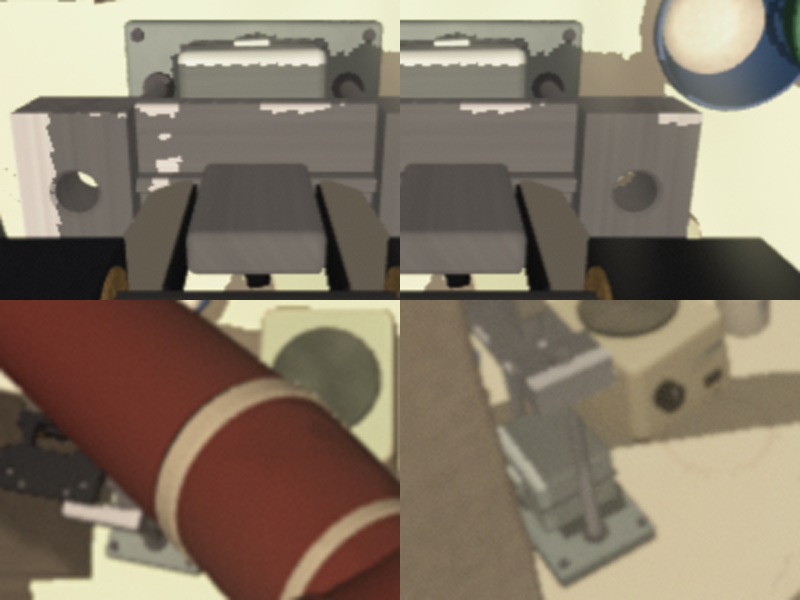

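The hovering plate's holes average (0.5452,0.2611) against rods at (0.5448,0.2603), and the angles match. The scene view shows the plate just above the front rod. I lower gently.

Call:
arm_command(
  motion=[
    {"dx":-0.0004,"dy":-0.0007,"dz":-0.01,"twist":0,"hand":20},
    {"dx":0,"dy":0,"dz":-0.006,"twist":0,"hand":20},
    {"dx":0,"dy":0,"dz":-0.004,"twist":0,"hand":20},
    {"dx":0,"dy":0,"dz":-0.004,"twist":0,"hand":20},
    {"dx":0,"dy":0,"dz":-0.004,"twist":0,"hand":20},
    {"dx":0,"dy":0,"dz":0,"twist":0,"hand":20},
  ],
)

```text
t: 8.48
tool_pos: [0.5441, 0.2595, 0.2023]
orientation: [[0.192, 0.981, -0.001], [0.981, -0.192, -0.0], [-0.001, -0.001, -1.0]]
wrist_force: [-0.9, -0.5, -4.2]
opening: 0.0401
gripper_force: 45.0
```

Call:
arm_command(
  motion=[
    {"dx":0,"dy":0,"dz":-0.003,"twist":0,"hand":20},
    {"dx":0,"dy":0,"dz":-0.003,"twist":0,"hand":20},
    {"dx":0,"dy":0,"dz":-0.003,"twist":0,"hand":20},
    {"dx":0,"dy":0,"dz":0,"twist":0,"hand":20},
    {"dx":0,"dy":0,"dz":0,"twist":0,"hand":20},
  ],
)

```text
t: 9.1
tool_pos: [0.5443, 0.2598, 0.1937]
orientation: [[0.192, 0.981, 0.0], [0.981, -0.192, 0.0], [0.0, -0.0, -1.0]]
wrist_force: [0.3, 0.0, -4.2]
opening: 0.0397
gripper_force: 45.0
```

```bash
python3 chk.py
```

```text
tool 9.15 [0.5443 0.2598 0.1938] -0.19300668664663914 [ 0.0788  0.2739 -4.8631] [-0.1242  0.6491 -0.6012  1.6111  0.4151  1.0116 -1.0469]
[ 10  10  22  19 298]
tip pts in hole 242 [0.6105 0.2419 0.1481]
[ 13  10  20  19 290]
tip pts in hole 250 [0.4756 0.2685 0.1484]
holes [[0.6072 0.2479 0.1625]
 [0.4812 0.2728 0.1625]] [0.5442 0.2603 0.1625] -0.19455055916982586 tips px [[343.1255 219.0572]
 [173.4845 218.9608]] [[np.float64(346.5), np.float64(225.0)], [np.float64(168.5), np.float64(225.0)]]
```

Call:
arm_command(
  motion=[
    {"dx":0,"dy":0,"dz":-0.003,"twist":0,"hand":20},
    {"dx":0,"dy":0,"dz":-0.004,"twist":0,"hand":20},
    {"dx":0,"dy":0,"dz":-0.004,"twist":0,"hand":20},
    {"dx":0,"dy":0,"dz":-0.004,"twist":0,"hand":20},
    {"dx":0,"dy":0,"dz":-0.004,"twist":0,"hand":20},
    {"dx":0,"dy":0,"dz":0,"twist":0,"hand":20},
  ],
)

```text
t: 9.9
tool_pos: [0.544, 0.2595, 0.1742]
orientation: [[0.192, 0.981, -0.001], [0.981, -0.192, -0.0], [-0.001, -0.001, -1.0]]
wrist_force: [-0.4, 0.9, -4.4]
opening: 0.04
gripper_force: 45.0
```

Call:
arm_command(
  motion=[
    {"dx":0,"dy":0,"dz":-0.004,"twist":0,"hand":20},
    {"dx":0,"dy":0,"dz":-0.005,"twist":0,"hand":20},
    {"dx":0,"dy":0,"dz":-0.005,"twist":0,"hand":20},
    {"dx":0,"dy":0,"dz":-0.005,"twist":0,"hand":20},
    {"dx":0,"dy":0,"dz":-0.005,"twist":0,"hand":20},
    {"dx":0,"dy":0,"dz":-0.005,"twist":0,"hand":20},
    {"dx":0,"dy":0,"dz":-0.004,"twist":0,"hand":20},
    {"dx":0,"dy":0,"dz":0,"twist":0,"hand":20},
  ],
)

```text
t: 10.9
tool_pos: [0.5441, 0.2595, 0.1412]
orientation: [[0.192, 0.981, -0.001], [0.981, -0.192, -0.0], [-0.001, -0.001, -1.0]]
wrist_force: [-0.4, 0.6, -5.7]
opening: 0.0398
gripper_force: 45.0
```

Contact is expected at a TCP height of about 0.130, so I go on in 1 mm steps.

Call:
arm_command(
  motion=[
    {"dx":0,"dy":0,"dz":-0.003,"twist":0,"hand":20},
    {"dx":0,"dy":0,"dz":-0.002,"twist":0,"hand":20},
    {"dx":0,"dy":0,"dz":-0.001,"twist":0,"hand":20},
    {"dx":0,"dy":0,"dz":-0.001,"twist":0,"hand":20},
    {"dx":0,"dy":0,"dz":-0.001,"twist":0,"hand":20},
    {"dx":0,"dy":0,"dz":0,"twist":0,"hand":20},
  ],
)

```text
t: 11.65
tool_pos: [0.5442, 0.2596, 0.1336]
orientation: [[0.192, 0.981, -0.0], [0.981, -0.192, -0.0], [-0.0, -0.0, -1.0]]
wrist_force: [-0.3, -0.7, -4.7]
opening: 0.0399
gripper_force: 45.0
```

Call:
arm_command(
  motion=[
    {"dx":0,"dy":0,"dz":-0.001,"twist":0,"hand":20},
    {"dx":0,"dy":0,"dz":-0.001,"twist":0,"hand":20},
    {"dx":0,"dy":0,"dz":-0.001,"twist":0,"hand":20},
    {"dx":0,"dy":0,"dz":0,"twist":0,"hand":20},
  ],
)

```text
t: 12.15
tool_pos: [0.5442, 0.2596, 0.1305]
orientation: [[0.192, 0.981, -0.0], [0.981, -0.192, -0.0], [-0.0, -0.0, -1.0]]
wrist_force: [0.4, 0.4, -4.2]
opening: 0.0397
gripper_force: 45.0
```

Call:
arm_command(
  motion=[
    {"dx":0,"dy":0,"dz":-0.0007,"twist":0,"hand":20},
    {"dx":0,"dy":0,"dz":0,"twist":0,"hand":20},
  ],
)

```text
t: 12.4
tool_pos: [0.5443, 0.2598, 0.1301]
orientation: [[0.192, 0.981, 0.0], [0.981, -0.192, 0.0], [0.0, 0.0, -1.0]]
wrist_force: [-0.7, -0.3, -3.7]
opening: 0.0394
gripper_force: 45.0
```

Call:
arm_command(
  motion=[
    {"dx":0,"dy":0,"dz":-0.0007,"twist":0,"hand":20},
    {"dx":0,"dy":0,"dz":0,"twist":0,"hand":20},
  ],
)

```text
t: 12.65
tool_pos: [0.5443, 0.2598, 0.13]
orientation: [[0.192, 0.981, 0.001], [0.981, -0.192, 0.0], [0.0, 0.0, -1.0]]
wrist_force: [-1.8, -1.9, 1.9]
opening: 0.0395
gripper_force: 45.0
```

The plate now rests on the flask. I ease the grip, then open a little only, since the fingers must stay clear of the rods.

Call:
arm_command(
  motion=[
    {"dx":0,"dy":0,"dz":-0.0004,"twist":0,"hand":20},
    {"dx":0,"dy":0,"dz":0,"twist":0,"hand":20},
    {"dx":0,"dy":0,"dz":0,"twist":0,"hand":20},
  ],
  squeeze=5,
)

```text
t: 13.02
tool_pos: [0.5443, 0.2598, 0.13]
orientation: [[0.192, 0.981, 0.001], [0.981, -0.192, -0.0], [0.0, 0.001, -1.0]]
wrist_force: [-1.8, -2.2, 6.0]
opening: 0.0403
gripper_force: 5.0
```

Call:
arm_command(
  motion=[
    {"dx":0,"dy":0,"dz":0,"twist":0,"hand":45},
    {"dx":0,"dy":0,"dz":0,"twist":0,"hand":50},
    {"dx":0,"dy":0,"dz":0,"twist":0,"hand":56},
    {"dx":0,"dy":0,"dz":0,"twist":0,"hand":56},
    {"dx":0,"dy":0,"dz":0,"twist":0,"hand":56},
  ],
)

```text
t: 13.65
tool_pos: [0.5443, 0.2597, 0.1288]
orientation: [[0.192, 0.981, -0.0], [0.981, -0.192, 0.0], [0.0, -0.0, -1.0]]
wrist_force: [-0.7, 0.5, -0.1]
opening: 0.052
gripper_force: 0.0
```

Released. Now straight up, slowly at first.

Call:
arm_command(
  motion=[
    {"dx":0,"dy":0,"dz":0.005,"twist":0,"hand":56},
    {"dx":0,"dy":0,"dz":0.01,"twist":0,"hand":56},
    {"dx":0,"dy":0,"dz":0.02,"twist":0,"hand":56},
    {"dx":0,"dy":0,"dz":0.03,"twist":0,"hand":56},
    {"dx":0,"dy":0,"dz":0.04,"twist":0,"hand":56},
    {"dx":0,"dy":0,"dz":0.04,"twist":0,"hand":56},
    {"dx":0,"dy":-0.03,"dz":0.02,"twist":0,"hand":56},
    {"dx":0,"dy":-0.04,"dz":0,"twist":0,"hand":56},
    {"dx":0,"dy":-0.03,"dz":0,"twist":0,"hand":56},
    {"dx":0,"dy":0,"dz":0,"twist":0,"hand":56},
  ],
)

```text
t: 14.9
tool_pos: [0.545, 0.1566, 0.2945]
orientation: [[0.197, 0.98, 0.001], [0.98, -0.197, -0.002], [-0.001, 0.001, -1.0]]
wrist_force: [-0.5, -0.3, 0.4]
opening: 0.0524
gripper_force: 0.0
```

Run:
```python
from h import *
np.set_printoptions(suppress=True,precision=4)
c,w,d=shot('wrist','w9.png'); W=cloud(c,d)
c2,s2,_=shot('scene','s9.png')
m=(abs(W[...,0]-.544)<.1)&(abs(W[...,1]-.26)<.06)&(W[...,2]>.09)&(W[...,2]<.108)
P=W[m];print(m.sum(),np.linalg.lstsq(np.c_[P[:,:2]-[.5445,.26],np.ones(len(P))],P[:,2],rcond=None)[0],cv2.minAreaRect(P[:,:2].astype(np.float32)))
find('scene',['cast_mid','jar_mid','flask'])
r=lambda a:cv2.resize(a,(400,400),interpolation=2)
cv2.imwrite('pics/m9.png',np.hstack([r(w[20:220,130:330]),r(s2[180:320,130:270])]))
```

```text
3449 [ 0.0008 -0.0038  0.0991] ((0.5442392230033875, 0.2597454786300659), (0.060250163078308105, 0.16961005330085754), 78.62236022949219)
scene cast_mid [([0.3775, -0.1736, 0.0162], 0.6)]
scene jar_mid []
scene flask [([0.5199, 0.2926, 0.0543], 0.69)]
```

View pics/m9.png

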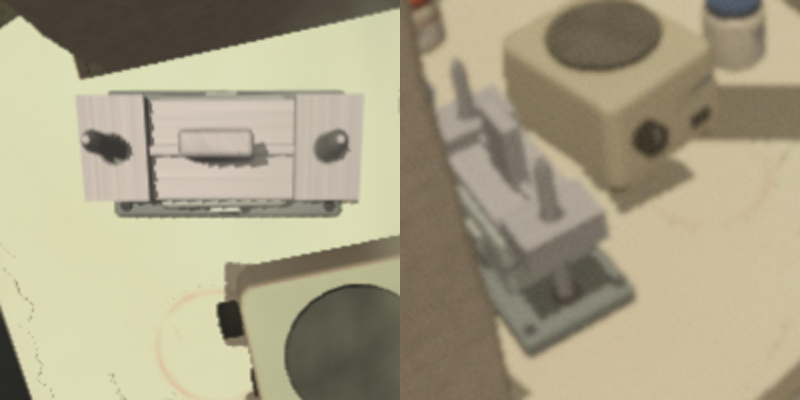

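The plate sits over both rods, which pass through the holes at about (100,143) and (332,145) in the left crop. It is level, with its block tops at 0.099 m as expected for lying on the flask, and the jar and cast are still in place.

```bash
python3 -c "
from bench import ctrl
print(ctrl.hand_in())"
```

```text
the job is handed in; nothing more can be done
None
```

The pressure plate was lowered gently over both rods, lies flat on the flask and has been let go; the final wrist and scene views showed it level with nothing else disturbed, and the job was handed in after about 15 s (the judge's result was not shown).

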